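# Put the rooting drops away and screw the canister shut

### The arm

A 6-joint arm with a two-finger parallel gripper is mounted at the origin on the work surface. World frame = base frame: x ahead of the robot, y to its left, z up, the work surface at z = 0. Lengths are in m, angles in rad, forces in N, time in s.
With the tool pointing down it reaches from about 0.25 to 0.725 m from the base axis. Payload 9.7 kg.
Tool frame: the origin (TCP) lies on the centre line of the jaws, within the pads' length; the fingertips stand 19 mm ahead of it and the grasp point (between the pads) is the TCP (tip_reach is the distance from the TCP to the fingertips, in m); z points along the fingers, x is the direction in which the jaws open and shut, and the axes are right-handed (so a half turn about z gives the same grasp; the last joint's range is limited). The gripper opens to 85 mm and grips with 20 to 120 N. Pads are 22 mm wide; open, the fingers measure 114 mm over their backs; the gripper's body (76 mm by 85 mm) begins 54 mm behind the grasp point. The pads swing forward as they close: fully open they stand 13 mm farther back than shut.
Start: joints at [-1.151, 0.087, 0.176, 1.66, 0, 1.571], TCP at [0.224, -0.502, 0.25] pointing down, gripper open.
Joint ranges: [-3.13, 3.13], [-0.85, 1.81], [-1.15, 1.24], [-2.2, 2.28], [-1.44, 1.52], [-3.14, 3.14]. Speed limits (rad/s): [2.22, 2.22, 2.57, 3.14, 3.14, 3.14].

### API

Orientations are given as a unit quaternion [w, x, y, z].
In Python, from plant import state, grab_frame, job_done, recognise, cut_out, pinpoint, tip_reach gives the robot as it stands.
- The arm moves only by the tool send_rows, never from a script. Its argument "series" is a list of rows, each a list of 5 numbers: the shift along the tool's x, y, z in cm, then the turn about the tool's z in rad, then the closure, from 0 (fully open) to 1 (shut). A call has exactly 10 rows; each row is the pose to reach, as a shift and turn from the pose commanded when the call began, along the tool's axes at that moment; what a row does not reach only later rows make up. A row lasts 1/12 s, in which the tool goes at most 41.7 mm and 7.16 degrees, less where a joint would pass 70% of its speed; a pose out of reach is approached as far as the arm can. A call with a gripper value outside its range is refused whole. The fingers move at their own pace and stop on an object; "newtons" is the grip in N (left out, the last holds). Time passes only in rows, so rows that repeat a pose let the fingers close, or fill a call up. It gives the time, the measured TCP pose, the force and the opening at its end, in the units of the state.
- state(): the state, without advancing time (a new reading comes with each control period).
- grab_frame(name): name is "side" or "top"; returns a dict with "image" (420x560x3 uint8, blue, green, red), "z_map" (420x560 float32, m along the optical axis (not along the pixel's ray), 0 where there is no reading), "camera_matrix" (3x3 intrinsics, pixels), "pose" (4x4, takes a point from camera to world coordinates). Camera axes: x right, y up, looking along -z (the intrinsics and any distortion apply to the point x, -y, -z); pixel columns grow to the right and rows downward; lengths in m; the calibration is good to about 2 mm. A picture is of the moment at which its call begins.
- job_done(): hands the job in, once; it reports no verdict.
Trained networks look in the newest picture that a camera, given by its name, has taken for a name from the list of things; names that differ only in an ending like _2 or _b are one class to them, and where a whole thing is asked for, a point or a joint stands for the part that bears it (a point fixed in the world has none). Each returns a list of dicts, best first, with "confidence" (0 to 1); they miss things now and then, are a little off and sometimes report something else, mostly with a low value. They report only what shows in the picture. A call takes as long as a camera call.
- recognise(camera, thing): "bbox" ([left, top, right, bottom] in pixels, round what is visible of it).
- cut_out(camera, thing): "mask" (420x560 bool, what is visible of it) and "bbox" ([left, top, right, bottom] in pixels, round what is visible of it).
- pinpoint(camera, thing): "point" ([column, row] in pixels: a listed point, or the origin of a listed thing).
The state is a dict: "clock": time; "qpos": joint angles; "qd": joint speeds; "joint_torque": joint torques, N m; "position": TCP position; "ee_rot": TCP orientation; "contact_force": force on the tool from outside, world axes, zero at the start; "moment": the same for the moment, N m; "finger_gap": finger opening in m.
Only numpy, scipy, OpenCV 4.12 (cv2) and the standard library are available. Lean on these libraries where they do the work, as an engineer would, in place of code of your own. Each camera call takes 0.05 s, during which the arm holds its last target. There are 200 camera calls.

### The job

Put the tall slim amber bottle of rooting drops away in the open cream canister, standing upright on its floor and set down gently rather than dropped. Then swing the canister's captive cap all the way over the mouth and, once it is there, screw it down clockwise until it clicks and comes up against its stop. Leave the other things on the table where they are.

Things in the scene. Friction and masses are not known exactly. Their poses are not given: they have to be found in the camera images.
- canister: cream round canister fixed to the table, outside diameter 112 mm, wall 4 mm (mouth 104 mm wide), floor 6 mm thick, rim at 114 mm height; origin at centre of underside, z up. The pivot post of its swing arm (18 mm diameter, 130 mm tall) stands outside the wall at its local +x, 84 mm from the canister's axis
- canister_mouth (a point): centre of the canister's mouth, at rim height (114 mm)
- canister_pivot (a point): point on the vertical pivot axis of the swing arm, at 126 mm height
- swing_arm (a joint): angle of the swing arm about the pivot (rad): 0 = cap squarely over the mouth (stop), grows counter-clockwise seen from above as the cap swings away, up to 2.3; the arm stays where it is left. The cap's axis is 84 mm from the pivot, its diameter is 112 mm; it is carried in a ring of 132 mm outside diameter, whose top is at 130 mm height
- swing_post (a point): upright round wooden handle post at the outer end of the swing arm, 160 mm from the pivot axis and 76 mm beyond the cap's axis; 15 mm diameter (19 mm at its head), from 128 to 164 mm height; this point lies on its axis at 150 mm height
- screw_cap (a joint): turn of the cap in the swing arm (rad): 0 = loose, grows clockwise seen from above; a sprung click is passed between 0.95 and 1.2 (needs about 0.2 N m) and the stop is at 1.30. Over the full turn the cap sinks 6 mm onto the rim
- cap_bar (a point): middle of the wooden grip bar on top of the cap, on the cap's axis: bar 70 mm long (along this point's x), 18 mm wide (y), 26 mm tall, this point at its mid height (172 mm above the table when loose); a 20 mm stem joins it to the cap, whose top lies 38 mm below this point
- bottle: amber glass bottle with a slim black cap, loose, upright, 42 mm body diameter, 100 mm tall, about 120 g; the black cap is 30 mm in diameter and spans 74 to 100 mm above the underside; origin at centre of underside, z up
- squat_jar: squat amber jar with a wide black cap, 62 mm diameter, 62 mm tall; not the bottle wanted; origin at centre of underside
- pot: empty terracotta pot, 72 mm wide, 65 mm tall; origin at centre of underside
- mister: green glass plant mister, 68 mm wide, 154 mm tall; origin at centre of underside
- dibber: wooden-handled dibber lying on the table, 160 mm long, 22 mm thick; origin under its middle, x along it
- label_box: open plywood box, 110 x 80 x 50 mm; origin at centre of underside
- tumbler: empty glass tumbler, 64 mm wide, 75 mm tall; origin at centre of underside
- books: two thin books lying flat, 130 x 180 x 26 mm; origin at centre of underside

How it is judged:
By the outcome, as a careful person would: the job done as asked, in the order asked, and still so for the second after the job is handed in, with the robot touching nothing.
It also fails if it takes over 64 s, if anything falls off the work surface, if the arm or the gripper's body presses on something with over 40 N, if the wrist force passes 120 N, or if a joint passes its speed limit or range.

## Working session

There is one attempt and no reset: what is moved stays moved. The work goes in short steps, Python scripts to look and compute and a tool call to move; the robot and the scene stay as the last step left them, time stands still between calls to the robot, and variables do not carry over. Pictures are saved under pics/ and viewed, about 8 in all and at most 12, crops included, and the job is handed in when it is done.

Besides the shell and the picture viewer there is one more tool, called after "Emit:" by a JSON object that holds its "method" and its "body", one argument or row to a line. send_rows: Moves the arm, as the interface text tells. Its arguments: {"type":"object","properties":{"series":{"type":"array"},"newtons":{"type":"number"}},"required":["series"]}

```bash
mkdir -p pics; cat > h.py <<'E'
import numpy as np, cv2
from plant import *
def frame(c,name=None):
    f=grab_frame(c)
    if name: cv2.imwrite('pics/'+name+'.png',f['image'])
    return f
def ray(f,uv):
    K=np.array(f['camera_matrix']);P=np.array(f['pose'])
    x=(uv[0]-K[0,2])/K[0,0];y=(uv[1]-K[1,2])/K[1,1]
    return P[:3,3],P[:3,:3]@np.array([x,-y,-1.])
def atz(f,uv,z):
    o,d=ray(f,uv);return o+d*(z-o[2])/d[2]
def cloud(f,m):
    K=np.array(f['camera_matrix']);P=np.array(f['pose']);Z=f['z_map']
    v,u=np.nonzero(m&(Z>0));z=Z[v,u]
    p=np.c_[(u-K[0,2])/K[0,0]*z,-(v-K[1,2])/K[1,1]*z,-z]
    return p@P[:3,:3].T+P[:3,3]
E
python3 - <<'E'
from h import *
np.set_printoptions(precision=4,suppress=True)
H={'canister_mouth':.114,'canister_pivot':.126,'swing_post':.15,'cap_bar':.172,'bottle':0,'canister':0,'squat_jar':0,'pot':0,'mister':0,'label_box':0,'tumbler':0,'books':0,'dibber':0}
s=state();print(s)
for c in('top','side'):
    f=frame(c,c+'0');print(c,np.array(f['pose'])[:3,3],np.array(f['camera_matrix'])[0,0])
    for n,z in H.items():
        r=pinpoint(c,n)[:2]
        for q in r: print(n,np.round(q['point']),round(q['confidence'],2),atz(f,q['point'],z))
E
```

```text
{'clock': 0.0, 'qpos': array([-1.151 ,  0.0874,  0.1751,  1.6598,  0.    ,  1.5708]), 'qd': array([-0.0007,  0.0012,  0.    ,  0.0014, -0.0002, -0.0006]), 'joint_torque': array([ -0.0007, -52.0385,  46.4809,   0.016 ,  -0.    ,   0.    ]), 'position': array([ 0.2241, -0.502 ,  0.2496]), 'ee_rot': array([-0.0004,  0.8389, -0.5443, -0.0006]), 'contact_force': array([ 0.0893,  0.7644, -0.2473]), 'moment': array([ 0.0029, -0.039 , -0.0099]), 'finger_gap': 0.0854925653225785}
top [ 0.4429 -0.0397  1.2252] 463.3696385446802
canister_mouth [251. 227.] 0.57 [0.5129 0.0049 0.114 ]
canister_pivot [277. 207.] 0.97 [ 0.561  -0.0567  0.126 ]
swing_post [333. 241.] 0.88 [ 0.4803 -0.1872  0.15  ]
cap_bar [308. 225.] 0.85 [ 0.5159 -0.1266  0.172 ]
cap_bar [275. 206.] 0.47 [ 0.5579 -0.053   0.172 ]
bottle [374. 247.] 0.85 [ 0.4702 -0.3157  0.    ]
canister [249. 230.] 0.89 [0.5126 0.0139 0.    ]
canister [198. 142.] 0.41 [0.7498 0.1538 0.    ]
squat_jar [128. 225.] 0.67 [0.5231 0.3323 0.    ]
pot [323. 290.] 0.9 [ 0.3559 -0.181   0.    ]
pot [309. 220.] 0.27 [ 0.5398 -0.1448 -0.    ]
mister [139. 168
[... 430 characters left out ...]
er_pivot [267. 201.] 0.72 [ 0.5607 -0.0554  0.126 ]
canister_pivot [363. 182.] 0.65 [ 0.3231 -0.2568  0.126 ]
swing_post [304. 171.] 0.92 [ 0.4986 -0.2073  0.15  ]
cap_bar [288. 179.] 0.86 [ 0.5228 -0.1219  0.172 ]
bottle [319. 196.] 0.78 [ 0.4652 -0.2946 -0.    ]
bottle [275. 223.] 0.38 [ 0.5551 -0.107   0.    ]
canister [272. 251.] 0.58 [0.5156 0.011  0.    ]
squat_jar [218. 344.] 0.7 [0.5238 0.3367 0.    ]
squat_jar [290. 333.] 0.23 [0.3764 0.2467 0.    ]
pot [343. 222.] 0.67 [ 0.3545 -0.1925  0.    ]
mister [170. 312.] 0.85 [0.676  0.3022 0.    ]
tumbler [180. 262.] 0.98 [0.7416 0.1507 0.    ]
books [363. 182.] 0.92 [ 0.3375 -0.4342  0.    ]
dibber [289. 336.] 0.67 [0.3746 0.2558 0.    ]
```

```bash
python3 - <<'E'
from h import *
np.set_printoptions(precision=4,suppress=True)
from scipy.optimize import least_squares
def circ(p,r):
    return least_squares(lambda c:np.hypot(*(p[:,:2]-c).T)-r,p[:,:2].mean(0),loss='soft_l1',f_scale=.002).x
f=frame('top')
for n in('bottle','swing_post','cap_bar','canister'):
    for q in cut_out('top',n)[:1]:
        p=cloud(f,q['mask']);print(n,q['confidence'],np.round(q['bbox']),len(p),p.min(0),p.max(0))
        if n=='bottle':
            t=p[p[:,2]>.092];print('cap top',len(t),t.min(0),t.max(0),t.mean(0))
        if n=='swing_post':
            t=p[p[:,2]>.157];print('head',len(t),t.mean(0))
# all cloud
p=cloud(f,np.ones(f['z_map'].shape,bool))
near=lambda a,r:p[np.hypot(p[:,0]-a[0],p[:,1]-a[1])<r]
a=near((.514,.007),.075);a=a[(a[:,2]>.11)&(a[:,2]<.118)];print('rim',len(a),circ(a,.054))
a=near((.561,-.056),.013);a=a[a[:,2]>.12];print('piv',len(a),a.mean(0),np.median(a[:,2]))
a=near((.518,-.125),.05);a=a[a[:,2]>.178];print('bar',len(a),a.mean(0));
r=cv2.minAreaRect((a[:,:2]*1000).astype(np.float32));print(r)
a=near((.489,-.2),.03);a=a[(a[:,2]>.155)&(a[:,2]<.175)];print('post',len(a),a.mean(0))
a=near((.468,-.305),.04);a=a[a[:,2]>.09];print('bot',len(a),(a.min(0)+a.max(0))/2,a.mean(0))
cv2.imwrite('pics/a.png',np.vstack([cv2.resize(cv2.imread('pics/top0.png')[110:320,100:460],(760,443))]))
E
```

```text
bottle 0.72 [364. 239. 392. 255.] 293 [ 0.4505 -0.3275  0.0039] [ 0.4895 -0.2916  0.1037]
cap top 118 [ 0.4552 -0.3275  0.0925] [ 0.4821 -0.2985  0.1037] [ 0.4692 -0.3121  0.0994]
swing_post 0.9 [272. 195. 338. 252.] 2555 [ 0.4587 -0.2038 -0.0075] [ 0.6071 -0.0409  0.1901]
head 322 [ 0.5169 -0.1347  0.1792]
cap_bar 0.75 [285. 197. 329. 248.] 1756 [ 0.4703 -0.1987 -0.0057] [ 0.5965 -0.0695  0.1901]
canister 0.73 [224. 194. 341. 253.] 4367 [ 0.4546 -0.2088 -0.0075] [0.5965 0.0647 0.1901]
rim 232 [0.5128 0.0109]
piv 75 [ 0.5626 -0.0564  0.1324] 0.13255703596958845
bar 245 [ 0.5239 -0.1243  0.1838]
((523.98046875, -124.65460205078125), (69.56049346923828, 18.159833908081055), 57.07140350341797)
post 52 [ 0.4849 -0.1895  0.1619]
bot 120 [ 0.4686 -0.313   0.0972] [ 0.4692 -0.3119  0.0993]
```

View pics/a.png

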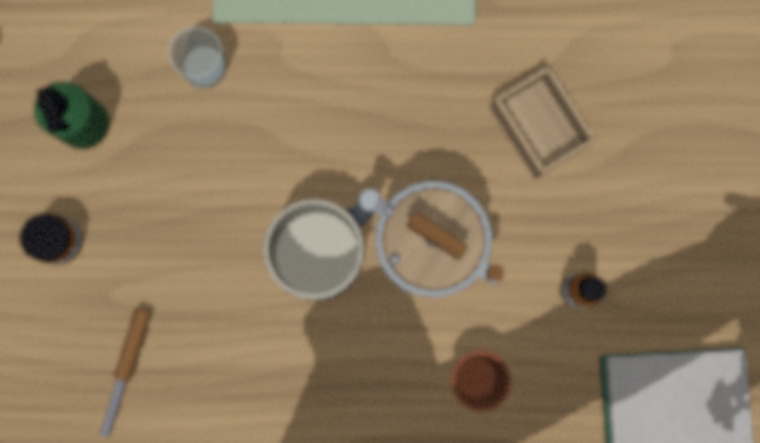

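View pics/side0.png

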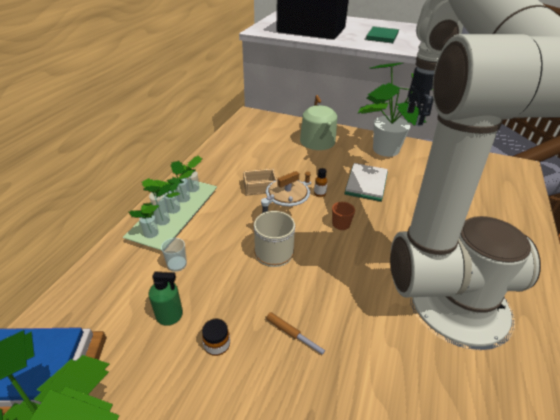

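The pictures agree with the networks: canister at about (249,229) in the top view, the cap ring swung out to its right, and the bottle at (380,247). The pivot, post and bar fit the stated geometry. I'll go over the bottle first.

Emit:
{"method": "send_rows", "body": {
  "series": [
    [-1,-4,0,0,0],
    [-2,-8,0,0,0],
    [-3,-12,0,0,0],
    [-4,-16,0,0,0],
    [-5,-20,0,0,0],
    [-6,-24,0,0,0],
    [-7,-28,0,0,0],
    [-7.3,-30.1,0,0,0],
    [-7.3,-30.1,0,0,0],
    [-7.3,-30.1,4,0,0]
  ]
}}

```text
clock: 2.48
position: [0.4724, -0.3133, 0.2167]
ee_rot: [0.0, 0.84, -0.543, 0.005]
contact_force: [1.8, -1.6, 2.0]
finger_gap: 0.0852
```

```bash
cat >> h.py <<'E'
from scipy.spatial.transform import Rotation as R
def go(x,y,z,yaw=None):
    """shift in tool cm and turn about tool z (yaw of tool x in world, deg)"""
    s=state();w=np.array(s['ee_rot']);M=R.from_quat(w[[1,2,3,0]]).as_matrix()
    d=M.T@(np.array([x,y,z])-s['position'])*100
    y0=np.degrees(np.arctan2(M[1,0],M[0,0]))
    t=0 if yaw is None else np.radians((y0-yaw+90)%180-90)
    print('t',round(s['clock'],2),'pos',np.round(s['position'],4),'yaw',round(y0,1),'gap',round(s['finger_gap'],4),'F',np.round(s['contact_force'],1),'M',np.round(s['moment'],2),'q',np.round(s['qpos'],2),'\n -> shift cm',np.round(d,2),'turn',round(t,3))
E
python3 - <<'E'
from h import *
print(tip_reach if not callable(tip_reach) else tip_reach())
go(.469,-.3125,.094)
f=frame('top')
p=cloud(f,np.ones(f['z_map'].shape,bool))
E
```

```text
0.019
t 2.48 pos [ 0.4724 -0.3133  0.2167] yaw -65.8 gap 0.0852 F [ 1.8 -1.6  2. ] M [-0.07 -0.06  0.  ] q [-0.59  0.11  0.13  1.59 -0.    2.13] 
 -> shift cm [-0.32  0.35 12.26] turn 0
```

Emit:
{"method": "send_rows", "body": {
  "series": [
    [0,0,2.5,0,0],
    [0,0,5,0,0],
    [0,0,7.5,0,0],
    [0,0,9.5,0,0],
    [0,0,11,0,0],
    [0,0,11.6,0,0],
    [0,0,11.6,0,0],
    [0,0,11.6,0,0.4],
    [0,0,11.6,0,1],
    [0,0,11.6,0,1]
  ],
  "newtons": 40
}}

```text
clock: 3.37
position: [0.4697, -0.3134, 0.0957]
ee_rot: [0.0, 0.839, -0.544, 0.001]
contact_force: [-0.1, 0.7, -1.0]
finger_gap: 0.0519
```

Emit:
{"method": "send_rows", "body": {
  "series": [
    [0,0,0,0,1],
    [0,0,0,0,1],
    [0,0,0,0,1],
    [0,0,0,0,1],
    [0,0,0,0,1],
    [0,0,0,0,1],
    [0,0,0,0,1],
    [0,0,0,0,1],
    [0,0,-0.5,0,1],
    [0,0,-1,0,1]
  ]
}}

```text
clock: 4.2
position: [0.469, -0.3127, 0.1043]
ee_rot: [0.0, 0.839, -0.544, -0.0]
contact_force: [0.4, -0.4, -1.0]
finger_gap: 0.029
```

```bash
python3 - <<'E'
from h import *
go(.5128,.0109,.32)
f=frame('side');cv2.imwrite('pics/b.png',cv2.resize(f['image'][110:240,230:400],None,fx=4,fy=4))
E
```

```text
t 4.2 pos [ 0.469  -0.3127  0.1043] yaw -65.9 gap 0.029 F [ 0.4 -0.4 -1. ] M [ 0.02 -0.    0.01] q [-0.59  0.11 -0.08  1.38 -0.    2.13] 
 -> shift cm [-27.78 -17.18 -21.56] turn 0
```

View pics/b.png

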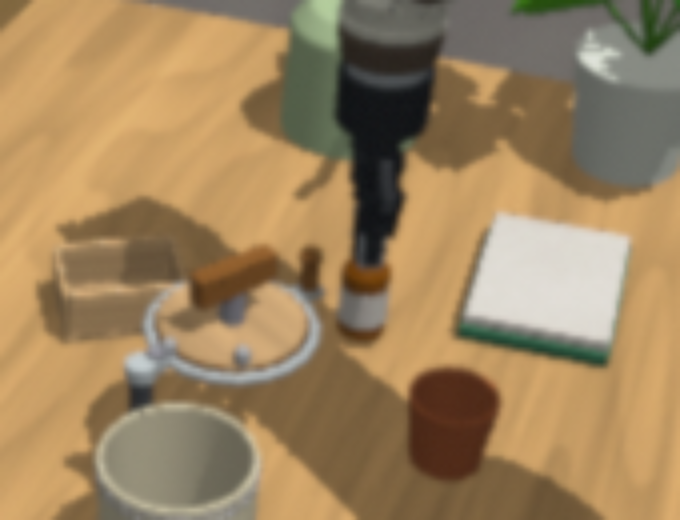

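The bottle is held upright by its cap (crop pixel 370,270, gap 29 mm). Next I lift it and carry it over the canister.

Emit:
{"method": "send_rows", "body": {
  "series": [
    [0,0,-2,0,1],
    [0,0,-5,0,1],
    [0,0,-9,0,1],
    [0,0,-13,0,1],
    [0,0,-17,0,1],
    [0,0,-20,0,1],
    [0,0,-21.6,0,1],
    [-2,-1.2,-21.6,0,1],
    [-5,-3.1,-21.6,0,1],
    [-8,-5,-21.6,0,1]
  ]
}}

```text
clock: 5.08
position: [0.4823, -0.2191, 0.3204]
ee_rot: [-0.0, 0.838, -0.545, 0.0]
contact_force: [0.8, 0.5, -2.1]
finger_gap: 0.0286
```

Emit:
{"method": "send_rows", "body": {
  "series": [
    [-3,-1.8,0,0,1],
    [-6,-3.7,0,0,1],
    [-9,-5.5,0,0,1],
    [-12,-7.4,0,0,1],
    [-15,-9.2,0,0,1],
    [-17.5,-10.8,0,0,1],
    [-19,-11.7,0,0,1],
    [-19.8,-12.2,0,0,1],
    [-19.8,-12.2,0,0,1],
    [-19.8,-12.2,0,0,1]
  ]
}}

```text
clock: 5.92
position: [0.513, 0.0108, 0.3203]
ee_rot: [0.0, 0.839, -0.544, 0.0]
contact_force: [0.4, -0.7, -3.0]
finger_gap: 0.0288
```

```bash
python3 - <<'E'
from h import *
go(.5128,.0109,.1)
f=frame('top','t2')
p=cloud(f,np.ones(f['z_map'].shape,bool))
E
```

```text
t 5.92 pos [0.513  0.0108 0.3203] yaw -65.9 gap 0.0288 F [ 0.4 -0.7 -3. ] M [-0.02 -0.02  0.01] q [ 0.02  0.04  0.26  1.8  -0.    2.74] 
 -> shift cm [-3.000e-02  1.000e-02  2.203e+01] turn 0
```

Emit:
{"method": "send_rows", "body": {
  "series": [
    [0,0,2.5,0,1],
    [0,0,5.5,0,1],
    [0,0,9,0,1],
    [0,0,12,0,1],
    [0,0,15,0,1],
    [0,0,17.5,0,1],
    [0,0,19.3,0,1],
    [0,0,20.4,0,1],
    [0,0,20.9,0,1],
    [0,0,21.2,0,1]
  ]
}}

```text
clock: 6.8
position: [0.513, 0.0103, 0.1082]
ee_rot: [0.0, 0.839, -0.545, -0.0]
contact_force: [0.9, -0.3, -0.6]
finger_gap: 0.0293
```

Emit:
{"method": "send_rows", "body": {
  "series": [
    [0,0,0.1,0,1],
    [0,0,0.2,0,1],
    [0,0,0.3,0,1],
    [0,0,0.4,0,1],
    [0,0,0.5,0,1],
    [0,0,0.6,0,1],
    [0,0,0.7,0,1],
    [0,0,0.75,0,1],
    [0,0,0.75,0,1],
    [0,0,0.75,0,1]
  ]
}}

```text
clock: 7.63
position: [0.5132, 0.0111, 0.1012]
ee_rot: [-0.0, 0.839, -0.544, 0.0]
contact_force: [-0.4, 0.6, 2.6]
finger_gap: 0.0285
```

Emit:
{"method": "send_rows", "body": {
  "series": [
    [0,0,0,0,1],
    [0,0,0,0,1],
    [0,0,0.05,0,1],
    [0,0,0.05,0,1],
    [0,0,0.05,0,1],
    [0,0,0.1,0,1],
    [0,0,0.1,0,1],
    [0,0,0.1,0,1],
    [0,0,0.1,0,1],
    [0,0,0.1,0,1]
  ]
}}

```text
clock: 8.47
position: [0.5135, 0.0112, 0.1012]
ee_rot: [-0.001, 0.839, -0.544, 0.001]
contact_force: [-2.7, 1.2, 11.7]
finger_gap: 0.0287
```

Contact at 11.7 N with the bottle standing on the floor. I'll ease off and open partway so the finger backs stay clear of the wall.

Emit:
{"method": "send_rows", "body": {
  "series": [
    [0,0,-0.1,0,1],
    [0,0,-0.1,0,0.62],
    [0,0,-0.1,0,0.55],
    [0,0,-0.1,0,0.48],
    [0,0,-0.1,0,0.45],
    [0,0,-0.1,0,0.45],
    [0,0,-0.1,0,0.45],
    [0,0,-0.5,0,0.45],
    [0,0,-1.5,0,0.45],
    [0,0,-3,0,0.45]
  ]
}}

```text
clock: 9.3
position: [0.5125, 0.011, 0.1297]
ee_rot: [0.001, 0.839, -0.544, -0.001]
contact_force: [-0.0, -0.6, 0.1]
finger_gap: 0.0476
```

Emit:
{"method": "send_rows", "body": {
  "series": [
    [0,0,-3,0,0.45],
    [0,0,-6,0,0.45],
    [0,0,-9,0,0.45],
    [0,0,-12,0,0.45],
    [2,0,-12,0,0.45],
    [5,1,-12,0,0.45],
    [8,2,-12,0,0.45],
    [11,3,-12,0,0.45],
    [14,4,-12,0,0.45],
    [16,6,-12,0,0.45]
  ]
}}

```text
clock: 10.13
position: [0.5244, -0.1614, 0.2501]
ee_rot: [-0.0, 0.839, -0.544, 0.0]
contact_force: [0.8, 0.4, 0.4]
finger_gap: 0.0471
```

```bash
python3 - <<'E'
from h import *
f=frame('top')
cv2.imwrite('pics/c.png',cv2.resize(f['image'][170:290,200:400],None,fx=4,fy=4))
p=cloud(f,np.ones(f['z_map'].shape,bool))
near=lambda a,r:p[np.hypot(p[:,0]-a[0],p[:,1]-a[1])<r]
a=near((.5128,.011),.045);a=a[a[:,2]>.09];print('bottle top',len(a),a.mean(0),np.percentile(a[:,2],[5,50,95]))
go(.4835,-.193,.24,-30)
E
```

```text
bottle top 119 [0.51267312 0.01089754 0.10492874] [0.10133245 0.10478224 0.10837821]
t 10.18 pos [ 0.5222 -0.1647  0.2504] yaw -66.1 gap 0.0467 F [-0.7 -3.   0.1] M [-0.18 -0.04 -0.01] q [-0.3   0.08  0.17  1.66 -0.    2.42] 
 -> shift cm [1.02 4.68 1.04] turn -0.63
```

View pics/c.png

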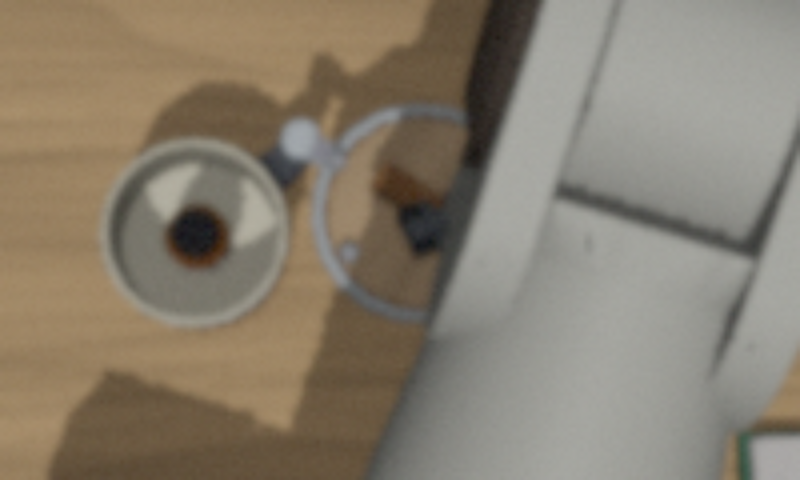

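The bottle stands upright in the middle of the canister (crop pixel 195,232; its top measures 105 mm). Next I go over the handle post and turn the wrist so the jaws lie along the arc, with enough range left for the swing.

Emit:
{"method": "send_rows", "body": {
  "series": [
    [0.2,1,0,-0.12,0.2],
    [0.5,2,0,-0.24,0.2],
    [0.8,3,0,-0.36,0.2],
    [1,4,0,-0.48,0.2],
    [1,4.7,0,-0.6,0.2],
    [1,4.7,0,-0.72,0.2],
    [1,4.7,0,-0.84,0.2],
    [1,4.7,0,-0.96,0.2],
    [1,4.7,0,-1.08,0.2],
    [1,4.7,0,-1.2,0.2]
  ]
}}

```text
clock: 11.02
position: [0.4845, -0.1878, 0.2509]
ee_rot: [0.0, 1.0, 0.027, 0.0]
contact_force: [0.4, -0.1, -0.3]
finger_gap: 0.0684
```

Emit:
{"method": "send_rows", "body": {
  "series": [
    [0,0,0,-0.12,0.2],
    [0,0,0,-0.24,0.2],
    [0,0,0,-0.36,0.2],
    [0,0,0,-0.48,0.2],
    [0,0,0,-0.6,0.2],
    [0,0,0,-0.72,0.2],
    [0,0,0,-0.84,0.2],
    [0,0,0,-0.96,0.2],
    [0,0,0,-1.08,0.2],
    [0,0,0,-1.2,0.2]
  ]
}}

```text
clock: 11.85
position: [0.4846, -0.1877, 0.2509]
ee_rot: [0.0, 0.81, 0.587, 0.0]
contact_force: [-0.1, 0.7, -0.1]
finger_gap: 0.0682
```

Emit:
{"method": "send_rows", "body": {
  "series": [
    [0,0,0,-0.12,0.2],
    [0,0,0,-0.24,0.2],
    [0,0,0,-0.36,0.2],
    [0,0,0,-0.48,0.2],
    [0,0,0,-0.6,0.2],
    [0,0,0,-0.72,0.2],
    [0,0,0,-0.84,0.2],
    [0,0,0,-0.96,0.2],
    [0,0,0,-1.08,0.2],
    [0,0,0,-1.2,0.2]
  ]
}}

```text
clock: 12.68
position: [0.4846, -0.1877, 0.2508]
ee_rot: [0.0, 0.337, 0.942, -0.0]
contact_force: [0.2, 0.5, 0.5]
finger_gap: 0.0683
```

```bash
python3 - <<'E'
from h import *
go(.4835,-.193,.153,150)
f=frame('side');cv2.imwrite('pics/d.png',cv2.resize(f['image'][110:240,230:400],None,fx=4,fy=4))
E
```

```text
t 12.68 pos [ 0.4846 -0.1877  0.2508] yaw 140.7 gap 0.0683 F [0.2 0.5 0.5] M [0.01 0.01 0.01] q [-0.37  0.01  0.1   1.66 -0.   -1.25] 
 -> shift cm [-0.24 -0.48  9.78] turn -0.163
```

View pics/d.png

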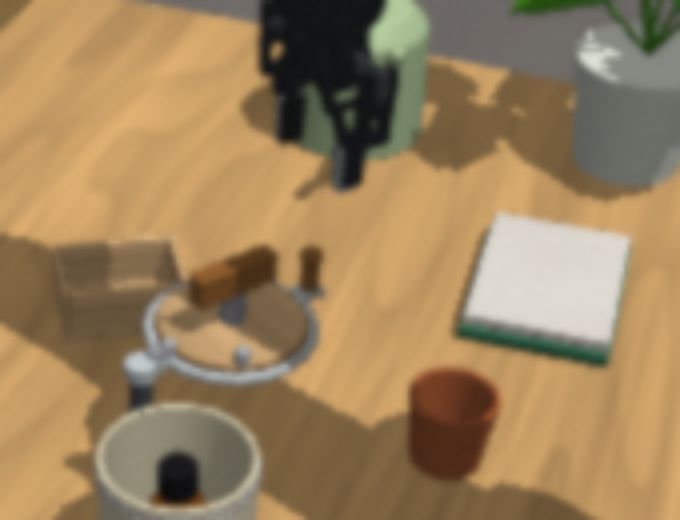

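The post is clear below the open jaws (crop pixel 311,265). I go down and grip it.

Emit:
{"method": "send_rows", "body": {
  "series": [
    [-0.1,-0.2,0,-0.08,0.2],
    [-0.2,-0.5,0,-0.16,0.2],
    [-0.2,-0.5,2,-0.16,0.2],
    [-0.2,-0.5,4.5,-0.16,0.2],
    [-0.2,-0.5,7,-0.16,0.2],
    [-0.2,-0.5,9,-0.16,0.2],
    [-0.2,-0.5,9.6,-0.16,0.2],
    [-0.2,-0.5,9.6,-0.16,0.2],
    [-0.2,-0.5,9.6,-0.16,0.6],
    [-0.2,-0.5,9.6,-0.16,1]
  ],
  "newtons": 25
}}

```text
clock: 13.57
position: [0.4836, -0.1931, 0.1557]
ee_rot: [0.001, 0.264, 0.965, -0.0]
contact_force: [0.6, -0.5, 0.8]
finger_gap: 0.0451
```

Emit:
{"method": "send_rows", "body": {
  "series": [
    [0,0,0,0,1],
    [0,0,0,0,1],
    [0,0,0,0,1],
    [0,0,0,0,1],
    [0,0,0,0,1],
    [0,0,0,0,1],
    [0,0,0,0,1],
    [0,0,0,0,1],
    [0,0,0,0,1],
    [0,0,0,0,1]
  ]
}}

```text
clock: 14.4
position: [0.4834, -0.1931, 0.155]
ee_rot: [0.001, 0.263, 0.965, -0.0]
contact_force: [-0.6, 0.9, 5.6]
finger_gap: 0.0172
```

```bash
python3 - <<'E'
from h import *
go(.4835,-.193,.154,150)
s=state();P=np.array([.5626,-.0564]);d=s['position'][:2]-P
a0=np.arctan2(d[1],d[0]);print('r',np.hypot(*d),'ang',np.degrees(a0))
w=s['ee_rot'];M=R.from_quat(w[[1,2,3,0]]).as_matrix()
# arc shifts per call for rotation of th (clockwise), in tool axes, radius r; tool y at start
r=np.hypot(*d)
for th in np.arange(.05,.56,.05):
    c=P+r*np.array([np.cos(a0-th),np.sin(a0-th)]);v=M.T@np.r_[c-s['position'][:2],0]*100
    print(round(th,2),np.round(v,2))
E
```

```text
t 14.4 pos [ 0.4834 -0.1931  0.155 ] yaw 149.5 gap 0.0172 F [-0.6  0.9  5.6] M [-0.01  0.11 -0.05] q [-0.38 -0.   -0.1   1.47  0.   -1.42] 
 -> shift cm [-0.    0.01  0.1 ] turn -0.009
r 0.15798816423285653 ang -120.0808532523189
0.05 [ 0.79  0.01 -0.  ]
0.1 [ 1.58  0.07 -0.  ]
0.15 [ 2.36  0.16 -0.  ]
0.2 [ 3.14  0.29 -0.01]
0.25 [ 3.91  0.46 -0.01]
0.3 [ 4.67  0.67 -0.01]
0.35 [ 5.42  0.92 -0.01]
0.4 [ 6.16  1.2  -0.01]
0.45 [ 6.88  1.52 -0.01]
0.5 [ 7.59  1.88 -0.01]
0.55 [ 8.28  2.27 -0.02]
```

Emit:
{"method": "send_rows", "body": {
  "series": [
    [0.8,0,0,0.05,1],
    [1.6,0.1,0,0.1,1],
    [2.4,0.2,0,0.15,1],
    [3.2,0.3,0,0.2,1],
    [4.0,0.5,0,0.25,1],
    [4.7,0.7,0,0.3,1],
    [5.5,0.95,0,0.35,1],
    [6.2,1.25,0,0.4,1],
    [6.9,1.6,0,0.45,1],
    [7.6,1.95,0,0.5,1]
  ]
}}

```text
clock: 15.23
position: [0.4271, -0.1378, 0.1549]
ee_rot: [0.001, 0.495, 0.869, -0.001]
contact_force: [-3.3, -2.4, 7.2]
finger_gap: 0.0173
```

```bash
cat >> h.py <<'E'
def arc():
    s=state();d=s['position'][:2]-np.array([.5626,-.0564])
    print('r',np.hypot(*d),'swing deg',np.degrees(np.arctan2(d[1],d[0]))%360-126.5)
E
python3 - <<'E'
from h import *
go(.4835,-.193,.154);arc()
f=frame('side');cv2.imwrite('pics/e.png',cv2.resize(f['image'][110:240,230:400],None,fx=4,fy=4))
E
```

```text
t 15.23 pos [ 0.4271 -0.1378  0.1549] yaw 120.7 gap 0.0173 F [-3.3 -2.4  7.2] M [-0.42  0.56  0.07] q [-0.31 -0.17 -0.26  1.48 -0.   -0.85] 
 -> shift cm [-7.62  2.04  0.11] turn 0
r 0.158066178921422 swing deg 84.49482632415578
```

View pics/e.png

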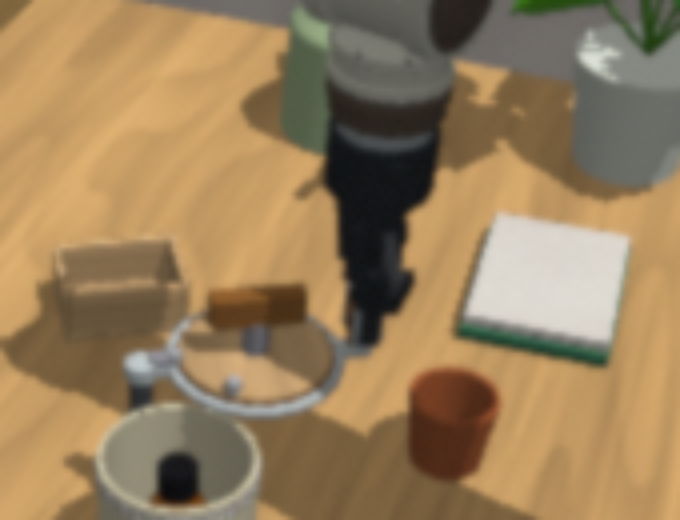

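The arm follows the grip (ring now at crop 255,360). I continue along the arc.

Emit:
{"method": "send_rows", "body": {
  "series": [
    [0.8,0,0,0.05,1],
    [1.6,0.1,0,0.1,1],
    [2.4,0.2,0,0.15,1],
    [3.2,0.3,0,0.2,1],
    [4.0,0.5,0,0.25,1],
    [4.7,0.7,0,0.3,1],
    [5.5,0.95,0,0.35,1],
    [6.2,1.25,0,0.4,1],
    [6.9,1.6,0,0.45,1],
    [7.6,1.95,0,0.5,1]
  ]
}}

```text
clock: 16.12
position: [0.4034, -0.0622, 0.1548]
ee_rot: [-0.001, 0.695, 0.719, -0.001]
contact_force: [-14.2, -1.2, 12.7]
finger_gap: 0.0172
```

Emit:
{"method": "send_rows", "body": {
  "series": [
    [0.8,0,0,0.05,1],
    [1.6,0.1,0,0.1,1],
    [2.4,0.2,0,0.15,1],
    [3.2,0.3,0,0.2,1],
    [4.0,0.5,0,0.25,1],
    [4.7,0.7,0,0.3,1],
    [5.5,0.95,0,0.35,1],
    [6.2,1.25,0,0.4,1],
    [6.9,1.6,0,0.45,1],
    [7.6,1.95,0,0.5,1]
  ]
}}

```text
clock: 16.95
position: [0.4186, 0.016, 0.1547]
ee_rot: [-0.003, 0.851, 0.526, -0.002]
contact_force: [-23.4, 10.1, 17.2]
finger_gap: 0.0168
```

```bash
python3 - <<'E'
from h import *
go(.467,.072,.154,36.5);arc()
E
```

```text
t 16.95 pos [0.4186 0.016  0.1547] yaw 63.5 gap 0.0168 F [-23.4  10.1  17.2] M [1.78 4.28 0.01] q [ 0.04 -0.24 -0.31  1.5   0.    0.5 ] 
 -> shift cm [7.17 1.83 0.06] turn 0.47
r 0.16117137386124242 swing deg 26.811488699361348
```

Radial pull is building up (about 25 N). I'll open slightly so the jaws only cage the post, and push the rest that way.

Emit:
{"method": "send_rows", "body": {
  "series": [
    [0,-0.2,0,0,0.74],
    [0,-0.2,0,0,0.74],
    [0.8,-0.2,0,0.05,0.74],
    [1.6,-0.1,0,0.1,0.74],
    [2.4,0,0,0.15,0.74],
    [3.2,0.1,0,0.2,0.74],
    [4.0,0.3,0,0.25,0.74],
    [4.7,0.5,0,0.3,0.74],
    [5.5,0.8,0,0.35,0.74],
    [6.2,1.1,0,0.4,0.74]
  ]
}}

```text
clock: 17.78
position: [0.4595, 0.065, 0.1537]
ee_rot: [0.0, 0.938, 0.346, -0.0]
contact_force: [-0.9, 0.2, 0.0]
finger_gap: 0.0225
```

Emit:
{"method": "send_rows", "body": {
  "series": [
    [0.4,0,0,0.03,0.74],
    [0.8,0,0,0.05,0.74],
    [1.0,0,0,0.06,0.74],
    [1.2,0,0,0.07,0.74],
    [1.3,0,0,0.07,0.74],
    [1.3,0,0,0.07,0.74],
    [1.3,0,0,0.07,0.74],
    [1.3,0,0,0.07,0.74],
    [1.3,0,0,0.07,0.74],
    [1.3,0,0,0.07,0.74]
  ]
}}

```text
clock: 18.62
position: [0.4656, 0.07, 0.1533]
ee_rot: [0.002, 0.95, 0.313, -0.005]
contact_force: [-20.0, -21.3, 10.1]
finger_gap: 0.0225
```

```bash
python3 - <<'E'
from h import *
go(.467,.072,.154,36.5);arc()
E
```

```text
t 18.62 pos [0.4656 0.07   0.1533] yaw 36.5 gap 0.0225 F [-20.  -21.3  10.1] M [-3.96  3.98  0.09] q [ 0.15 -0.11 -0.21  1.48 -0.01  1.09] 
 -> shift cm [ 0.23 -0.08 -0.07] turn 0.0
r 0.1593104018429959 swing deg 1.000691052736471
```

Stop reached (about 29 N tangential at the expected angle). I back off, open and rise.

Emit:
{"method": "send_rows", "body": {
  "series": [
    [-0.4,0,0,0,0.7],
    [-0.6,0,0,0,0.6],
    [-0.6,0,0,0,0.4],
    [-0.6,0,0,0,0.4],
    [-0.6,0,0,0,0.4],
    [-0.6,0,-2,0,0.4],
    [-0.6,0,-5,0,0.4],
    [-0.6,0,-9,0,0.2],
    [-0.6,-3,-9,0,0.2],
    [-0.6,-7,-9,0,0.2]
  ]
}}

```text
clock: 19.45
position: [0.4241, 0.1259, 0.246]
ee_rot: [0.0, 0.95, 0.313, 0.002]
contact_force: [1.0, 0.3, 0.1]
finger_gap: 0.0682
```

```bash
python3 - <<'E'
from h import *
f=frame('top')
cv2.imwrite('pics/f.png',cv2.resize(f['image'][170:290,180:380],None,fx=4,fy=4))
p=cloud(f,np.ones(f['z_map'].shape,bool))
near=lambda a,r:p[np.hypot(p[:,0]-a[0],p[:,1]-a[1])<r]
a=near((.5128,.0109),.05);a=a[(a[:,2]>.177)&(a[:,2]<.195)];print('bar',len(a),a.mean(0))
if len(a)>20: print(cv2.minAreaRect((a[:,:2]*1000).astype(np.float32)))
print(pinpoint('top','cap_bar')[:1],pinpoint('top','swing_post')[:1])
go(.5128,.0109,.24,33.5)
E
```

```text
bar 245 [0.51252595 0.01106827 0.18406215]
((512.859619140625, 10.994453430175781), (17.841259002685547, 69.5583267211914), 38.41835403442383)
[{'point': [249.3, 224.8], 'confidence': 0.84}] [{'point': [222.6, 248.7], 'confidence': 0.59}]
t 19.6 pos [0.4219 0.1278 0.2443] yaw 36.8 gap 0.0685 F [ 0.1 -0.3  0.7] M [ 0.01 -0.06 -0.01] q [ 0.29 -0.18 -0.09  1.66  0.    1.22] 
 -> shift cm [ 0.27 14.81  0.43] turn 0.058
```

View pics/f.png

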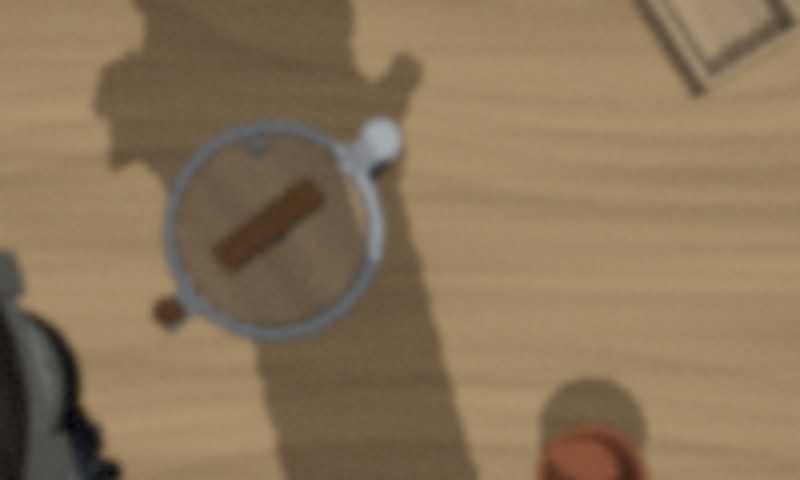

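The cap sits squarely over the mouth: bar centre (0.513, 0.011), crop pixel (268,225), with the ring concentric with the canister. Next I grip the bar.

Emit:
{"method": "send_rows", "body": {
  "series": [
    [0,3,0,0,0.4],
    [0.1,6.5,0,-0.03,0.4],
    [0.2,10,0,-0.03,0.4],
    [0.3,13,0,-0.03,0.4],
    [0.3,14.5,0,-0.03,0.4],
    [0.3,14.8,0,-0.03,0.4],
    [0.3,14.8,2,-0.03,0.4],
    [0.3,14.8,4.5,-0.03,0.4],
    [0.3,14.8,6.5,-0.03,0.4],
    [0.3,14.8,7.2,-0.03,0.4]
  ]
}}

```text
clock: 20.43
position: [0.5118, 0.0094, 0.1687]
ee_rot: [-0.001, 0.945, 0.328, -0.002]
contact_force: [-0.2, 0.2, -0.1]
finger_gap: 0.0516
```

Emit:
{"method": "send_rows", "body": {
  "series": [
    [0,0,0,0,0.4],
    [0,0,0,0,0.6],
    [0,0,0,0,0.8],
    [0,0,0,0,1],
    [0,0,0,0,1],
    [0,0,0,0,1],
    [0,0,0,0,1],
    [0,0,0,0,1],
    [0,0,0,0,1],
    [0,0,0,0,1]
  ],
  "newtons": 80
}}

```text
clock: 21.27
position: [0.5137, 0.0092, 0.1735]
ee_rot: [0.0, 0.945, 0.328, 0.001]
contact_force: [-2.3, 0.0, 7.7]
finger_gap: 0.0165
```

```bash
python3 - <<'E'
from h import *
go(.5128,.0109,.172,38.4)
E
```

```text
t 21.27 pos [0.5137 0.0092 0.1735] yaw 38.3 gap 0.0165 F [-2.3  0.   7.7] M [ 0.04  0.35 -0.05] q [ 0.02 -0.02 -0.08  1.51  0.    0.92] 
 -> shift cm [ 0.04 -0.19  0.15] turn -0.001
```

Emit:
{"method": "send_rows", "body": {
  "series": [
    [0,0,0.03,0.065,1],
    [0,0,0.06,0.13,1],
    [0,0,0.09,0.195,1],
    [-0.05,0,0.12,0.26,1],
    [-0.05,0,0.15,0.325,1],
    [-0.07,0,0.18,0.39,1],
    [-0.1,-0.02,0.21,0.455,1],
    [-0.1,-0.03,0.24,0.52,1],
    [-0.1,-0.04,0.27,0.585,1],
    [-0.1,-0.04,0.3,0.65,1]
  ]
}}

```text
clock: 22.1
position: [0.512, 0.0086, 0.1704]
ee_rot: [0.0, 1.0, 0.008, 0.0]
contact_force: [-6.0, -2.6, 8.3]
finger_gap: 0.0164
```

```bash
python3 - <<'E'
from h import *
go(.5128,.0109,.172,38.4-74.5)
E
```

```text
t 22.1 pos [0.512  0.0086 0.1704] yaw 0.9 gap 0.0164 F [-6.  -2.6  8.3] M [-0.36  1.41  0.04] q [ 0.02 -0.02 -0.09  1.5  -0.    1.57] 
 -> shift cm [ 0.08 -0.23 -0.16] turn 0.646
```

Emit:
{"method": "send_rows", "body": {
  "series": [
    [0,0,0.03,0.06,1],
    [0,-0.05,0.06,0.12,1],
    [0,-0.1,0.09,0.18,1],
    [0,-0.1,0.12,0.24,1],
    [0,-0.1,0.15,0.3,1],
    [0,-0.1,0.18,0.36,1],
    [0,-0.1,0.2,0.42,1],
    [0,-0.1,0.22,0.48,1],
    [0,-0.1,0.25,0.54,1],
    [0,-0.1,0.28,0.6,1]
  ]
}}

```text
clock: 22.93
position: [0.5106, 0.0092, 0.1676]
ee_rot: [0.001, 0.958, -0.288, -0.001]
contact_force: [-13.0, -4.0, 13.0]
finger_gap: 0.0167
```

Emit:
{"method": "send_rows", "body": {
  "series": [
    [0,0,0.02,0.04,1],
    [0,0,0.02,0.08,1],
    [0,0,0.02,0.12,1],
    [0,0,0.02,0.12,1],
    [0,0,0.02,0.12,1],
    [0,0,0.02,0.12,1],
    [0,0,0.02,0.12,1],
    [0,0,0.02,0.12,1],
    [0,0,0.02,0.12,1],
    [0,0,0.02,0.12,1]
  ]
}}

```text
clock: 23.77
position: [0.5105, 0.0094, 0.1674]
ee_rot: [0.001, 0.94, -0.342, -0.001]
contact_force: [-13.0, -4.4, 12.6]
finger_gap: 0.0168
```

```bash
python3 - <<'E'
from h import *
go(.5128,.0109,.172,38.4-74.5)
E
```

```text
t 23.77 pos [0.5105 0.0094 0.1674] yaw -40.0 gap 0.0168 F [-13.   -4.4  12.6] M [-0.83  3.09  1.74] q [ 0.02 -0.02 -0.09  1.5  -0.    2.29] 
 -> shift cm [ 0.08 -0.27 -0.46] turn -0.069
```

Hard resistance: 1.74 N m at about 1.37 rad of wrist turn, which is past the click and on the stop. I relax, release and rise clear.

Emit:
{"method": "send_rows", "body": {
  "series": [
    [0,0,0,-0.03,1],
    [0,0,0,-0.05,1],
    [0,0,0,-0.05,0.7],
    [0,0,0,-0.05,0.6],
    [0,0,0,-0.05,0.5],
    [0,0,0,-0.05,0.5],
    [0,0,0,-0.05,0.5],
    [0,0,0,-0.05,0.5],
    [0,0,-2,-0.05,0.5],
    [0,0,-5,-0.05,0.5]
  ]
}}

```text
clock: 24.6
position: [0.511, 0.0098, 0.2136]
ee_rot: [0.001, 0.947, -0.32, -0.002]
contact_force: [1.4, -0.4, 1.0]
finger_gap: 0.0427
```

Emit:
{"method": "send_rows", "body": {
  "series": [
    [0,0,-3,0,0.5],
    [0,0,-6,0,0.5],
    [0,0,-9,0,0.5],
    [3,3,-9,0,0.5],
    [5,6,-9,0,0.5],
    [7,9,-9,0,0.5],
    [9,12,-9,0,0.5],
    [11,15,-9,0,0.5],
    [11,15,-9,0,0.5],
    [11,15,-9,0,0.5]
  ]
}}

```text
clock: 25.43
position: [0.5085, -0.1779, 0.3053]
ee_rot: [-0.0, 0.947, -0.321, -0.0]
contact_force: [-0.8, 0.4, 0.1]
finger_gap: 0.043
```

```bash
python3 - <<'E'
from h import *
f=frame('top','t9')
p=cloud(f,np.ones(f['z_map'].shape,bool))
near=lambda a,r:p[np.hypot(p[:,0]-a[0],p[:,1]-a[1])<r]
a=near((.5128,.0109),.05);a=a[(a[:,2]>.168)&(a[:,2]<.195)];print('bar',len(a),a.mean(0))
if len(a)>20: print(cv2.minAreaRect((a[:,:2]*1000).astype(np.float32)))
cv2.imwrite('pics/g.png',cv2.resize(f['image'][110:320,100:460],None,fx=2.1,fy=2.1))
go(.5,0,.2)
E
```

```text
bar 241 [0.51247593 0.01082137 0.17793466]
((512.9022827148438, 11.274267196655273), (69.61308288574219, 17.822797775268555), 55.841590881347656)
t 25.48 pos [ 0.5087 -0.1767  0.3056] yaw -37.4 gap 0.0429 F [-1.   0.3 -0.1] M [ 0.03  0.02 -0.01] q [-0.33  0.09  0.29  1.77  0.    1.89] 
 -> shift cm [-11.41 -13.51  10.56] turn 0
```

View pics/g.png

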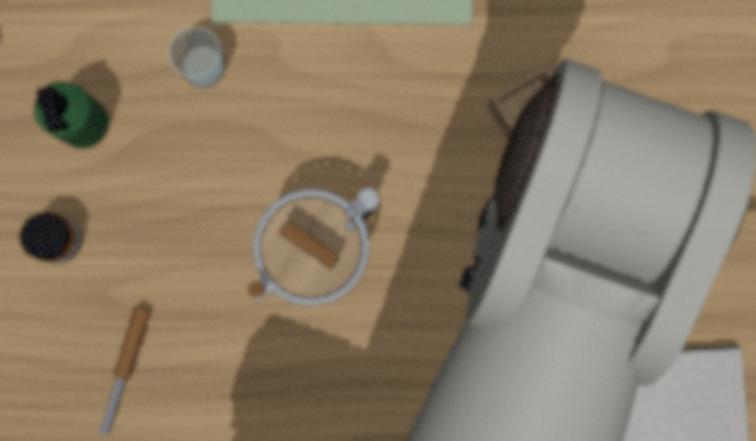

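The bar sank 6.1 mm, which is the full sink, and turned about 73°. The cap is over the mouth and the gripper is clear, so I hand the job in.

```bash
python3 -c "
from plant import *
print(job_done())"
```

```text
the job is handed in; nothing more can be done
None
```

The bottle of rooting drops is standing in the canister, and the cap is swung over the mouth and screwed down. I handed the job in at about 25.5 s of the 64 s allowed.

**Bottle:** I gripped it by its black cap and lowered it slowly until the wrist felt the floor (about 12 N), then released it. Its top measured 105 mm, where 106 mm is expected for a bottle upright on the floor.

**Swing:** I took the arm round by its handle post until it met its stop. The bar's centre then measured within 1 mm of the mouth's centre. Sideways pull on the post reached about 25 N on the way, so I opened the jaws slightly and pushed the last part with them loosely around the post.

**Cap:** I turned the bar clockwise until it met firm resistance of 1.74 N m.
- **Sink:** the bar sank 6.1 mm; the full amount is 6 mm.
- **Turn:** in the pictures the bar turned about 72.6° (1.27 rad). That is slightly less than the 1.30 rad stop but well past the click, and I put the gap down to measuring error.

**Other things:** the jar, mister, tumbler, dibber and the canister itself look unmoved in the last top picture. The robot arm hid the pot, most of the label box and part of the books there. I did not take another picture of those, but I never worked close to them.

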